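# Open the dial lid and tip the beads out

## Robot

A 7-joint arm with a two-finger parallel gripper is mounted at the origin on the work surface. World frame = base frame: x ahead of the robot, y to its left, z up, the work surface at z = 0. Lengths are in m, angles in rad, forces in N, time in s.
With the tool pointing down it reaches from about 0.35 to 0.9 m from the base axis. Payload 8.1 kg.
Tool frame: the origin (TCP) lies midway between the tips of the shut fingers; the grasp point (between the pads) lies 19 mm behind it; x points along the fingers, z is the direction in which the jaws open and shut, and the axes are right-handed (so a half turn about x gives the same grasp; the last joint's range is limited). The gripper opens to 92 mm and grips with 3 to 60 N. Pads are 19 mm wide; open, the fingers measure 130 mm over their backs; the gripper's body (75 mm by 190 mm) begins 47 mm behind the grasp point.
Start: joints at [1.146, 0.434, 0.025, 1.573, -0.012, 1.134, -0.075], TCP at [0.198, -0.593, 0.227] pointing down, gripper open.
Joint ranges: [-2.62, 2.62], [-0.44, 2.09], [-1.27, 1.32], [0.08, 2.57], [-1.32, 4.46], [0.12, 2], [-2.74, 2.74]. Speed limits (rad/s): [2.22, 2.22, 3.01, 3.01, 3.14, 3.14, 3.14].

## Interface

Orientations are given as a rotation vector (axis times angle).
In Python, from cell import arm gives the robot as it stands. The module is installed in compiled form; this text tells all that it offers.
- The arm moves only by the tool move_arm, never from a script. Its argument "steps" is text: rows parted by semicolons, each of 5 numbers parted by spaces: the shift along the tool's x, y, z in m, then the turn about the tool's x in rad, then the closure in counts, from 0 (fully open) to 255 (shut). A call has 1 to 10 rows; each row is the pose to reach, as a shift and turn from the pose commanded when the call began, along the tool's axes at that moment; what a row does not reach only later rows make up. A row lasts 1/12 s, in which the tool goes at most 41.7 mm and 7.16 degrees, less where a joint would pass 70% of its speed; a pose out of reach is approached as far as the arm can. A call with a gripper value outside its range is refused whole. The fingers move at their own pace and stop on an object; "squeeze" is the grip in N (left out, the last holds). Time passes only in rows, so rows that repeat a pose let the fingers close. It gives the time, the measured TCP pose, the force and the opening at its end, in the units of the state.
- arm.observe(): the state, without advancing time (a new reading comes with each control period).
- arm.get_image(name): name is "scene" or "top"; returns a dict with "img" (420x560x3 uint8, blue, green, red), "z_map" (420x560 float32, m along the optical axis (not along the pixel's ray), 0 where there is no reading), "vfov" (degrees; the focal length in pixels is half the picture's height over the tangent of half this angle, whatever the lens; pixels are square), "cx", "cy" (the principal point, pixels), "extrinsics" (4x4, takes a point from camera to world coordinates). Camera axes: x right, y up, looking along -z (the intrinsics and any distortion apply to the point x, -y, -z); pixel columns grow to the right and rows downward; lengths in m; the calibration is good to about 2 mm. A picture is of the moment at which its call begins.
- arm.sign_off(): hands the job in, once; it reports no verdict.
The state is a dict: "clock": time; "joints": joint angles; "dq": joint speeds; "joint_efforts": joint torques, N m; "position": TCP position; "ee_rot": TCP orientation; "force": force on the tool from outside, world axes, zero at the start; "ft_torque": the same for the moment, N m; "width": opening from 0.0 (shut) to 1.0 (fully open).
Only numpy, scipy, OpenCV 4.12 (cv2) and the standard library are available. Lean on these libraries where they do the work, as an engineer would, in place of code of your own. Each camera call takes 0.05 s, during which the arm holds its last target.

## Task

At the bead bar, get the two big beads out of the tilting jar: first turn its dial lid anticlockwise all the way, so that the largest opening stands over the mouth. Only then push the crank handle at the jar's side right down, so that the jar tips over and both beads drop into the tray beneath it. Leave the dial at the largest opening and both beads lying in the tray.

Things in the scene. Friction and masses are not known exactly. Their poses are not given: they have to be found in the camera images.
- dispenser: Fixed bead dispenser: clear jar (88 mm wide, 90 high) hung between two black posts (y = +-69 mm, 137 high) over an open wooden tray (x -60 to 160 mm, y +-65, 32 high, 6 thick). Origin on the counter under the jar's axis; x is the way it pours, z up, y the crank's side. The jar tips about an axle along y, 125 mm up. The jar on a wooden block, with no posts or crank, is not part of the job.
- dial (a joint): Dial lid: metal disc 98 mm wide on the jar, top face 177 mm above the counter. Radians, growing anticlockwise from above, 0 to 1.75, stops at both ends; stays where left (0.06 N m). Openings in it: pinholes, a 14 mm hole, a 28 mm hole; the one at the dispenser's +x side (over the mouth) is in use: pinholes at 0, 14 mm at 0.75, 28 mm at 1.75.
- dial_bar (a point): Middle of the black grip bar on the dial, on the dial's axis. The bar stands 30 mm high, 12 mm thick, 70 mm long; this point is 15 mm below its top and 15 mm above the disc. The bar's length lies at 0.519 rad + dial value, anticlockwise from the dispenser's x. It can be gripped from above across its thickness.
- jar (a joint): Tilt of the jar, rad: 0 upright, growing as it tips towards the dispenser's x, stop at 2.1 (120 degrees); stiff (0.5 N m), stays where left. At tilt q the centre line of its crank handle is at x = 90 mm * cos(1.047 - q), height 125 mm + 90 mm * sin(1.047 - q) in the dispenser's frame: an arc on the x side from 203 mm down to 47 mm above the counter.
- crank_handle (a point): Point to push on the jar's crank handle, on its centre line, at y = 135 mm in the dispenser's frame. The handle is a round wooden bar, 14 mm thick, along y from y = 87 to 165 mm, on a flat black arm at y = 79 to 87 mm. About 6 N moves it; it can be pushed down from above.
- bead_a: Round bead, 20 mm across, 12 g, loose on the floor of the jar at the start. Origin at its centre. Passes the 28 mm hole only, once the jar is tipped well past level.
- bead_b: The second bead, the same as bead_a.

How it is judged:
By the outcome, as a careful person would: the job done as asked, in the order asked, and still so for the second after the job is handed in, with the robot touching nothing.
It also fails if it takes over 53 s, if anything falls off the work surface, if the arm or the gripper's body presses on something with over 40 N, if the wrist force passes 120 N, or if a joint passes its speed limit or range.

## Working session

There is one attempt and no reset: what is moved stays moved. The work goes in short steps, Python scripts to look and compute and a tool call to move; the robot and the scene stay as the last step left them, time stands still between calls to the robot, and variables do not carry over. Pictures are saved under pics/ and viewed, and the job is handed in when it is done.

Besides the shell and the picture viewer there is one more tool, called after "Call:" in YAML: its name, and indented under it one key for each argument. move_arm: Moves the arm, as the interface text tells. Its arguments: {"type":"object","properties":{"steps":{"type":"string"},"squeeze":{"type":"number"}},"required":["steps"]}

```bash
mkdir -p pics
cat > h.py <<'E'
from cell import arm
import numpy as np, cv2, pickle
def snap(tag):
    for n in ("scene","top"):
        d=arm.get_image(n); pickle.dump(d,open(f"pics/{n}_{tag}.pkl","wb"))
        cv2.imwrite(f"pics/{n}_{tag}.png",d["img"])
def load(n,tag): return pickle.load(open(f"pics/{n}_{tag}.pkl","rb"))
E
python3 - <<'E'
from h import *
print(arm.observe()); snap("0")
for n in("scene","top"):
    d=load(n,"0"); print({k:v for k,v in d.items() if k not in("img","z_map")}, d["z_map"].min(),d["z_map"].max())
E
```

```text
{'clock': 0.0, 'joints': array([ 1.14642692,  0.43519324,  0.02498662,  1.5741004 , -0.01158315,
        1.1339974 , -0.07511778]), 'dq': array([ 9.46330179e-05,  8.23698155e-04, -3.41308558e-06, -2.31506841e-03,
        4.06221148e-05,  4.38794690e-04, -8.31737003e-04]), 'joint_efforts': array([ 5.39953035e-04, -6.67842722e+01,  9.84982364e-01, -3.14456785e+01,
       -6.06981455e-02,  4.29401826e-02,  9.22934169e-05]), 'position': array([ 0.1974241 , -0.59245993,  0.22596234]), 'ee_rot': array([ 0.96988167,  1.34576298, -0.96860119]), 'force': array([-0.65256979, -0.6308194 ,  0.36853364]), 'ft_torque': array([-4.15150242e-03,  6.04729092e-02, -1.27529630e-06]), 'width': 0.9979844896344952}
{'vfov': 50.594608900648026, 'cx': 277.0481317229721, 'cy': 211.47377249593455, 'extrinsics': array([[ 0.66092645, -0.55672062,  0.50322796,  0.87454539],
       [ 0.75033778,  0.50186467, -0.43026162, -0.23427444],
       [-0.01301681,  0.66196224,  0.74942415,  0.68856037],
       [ 0.        ,  0.        ,  0.        ,  1.        ]])} 0.0 3.305183
{'vfov': 50.45550450178979, 'cx': 277.95423118424264, 'cy': 200.20036892055379, 'extrinsics': array([[-0.00611201,  0.9915888 , -0.1292838 ,  0.414925  ],
       [-0.99960557, -0.00251454,  0.02797107,  0.06979465],
       [ 0.02741071,  0.12940377,  0.99121305,  0.99316771],
       [ 0.        ,  0.        ,  0.        ,  1.        ]])} 0.0 1.9179214
```

View pics/scene_0.png

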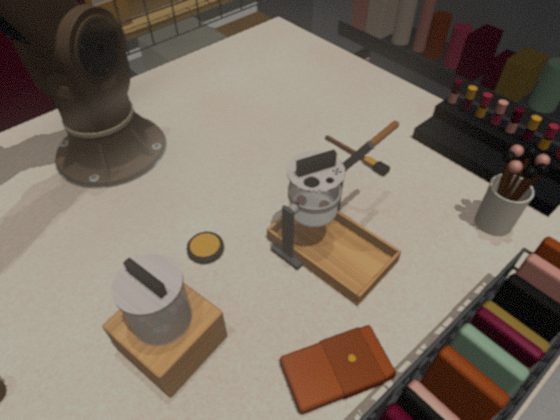

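View pics/top_0.png

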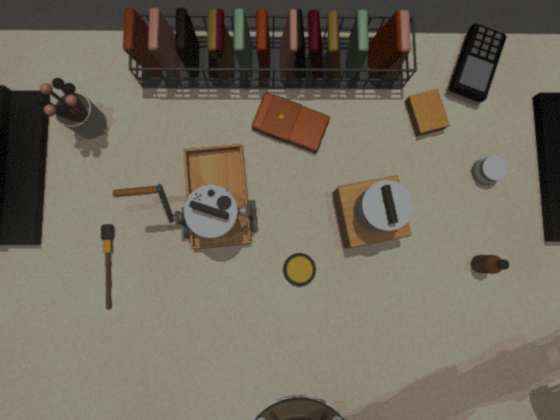

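Scene: the dispenser is at about (318,190), with the decoy on a block at (150,300). Top: the dispenser's disc is at (211,211), tray up the image (+x) and crank handle at (115-160,190) on the left (+y). Next I measure these.

```bash
cat >> h.py <<'E'
def ray(d,u,v):
    f=d["img"].shape[0]/2/np.tan(np.radians(d["vfov"]/2)); E=d["extrinsics"]
    u=np.asarray(u,float);v=np.asarray(v,float)
    r=np.stack([(u-d["cx"])/f,-(v-d["cy"])/f,-np.ones_like(u)],-1)
    return E[:3,3], r@E[:3,:3].T
def onplane(d,u,v,z):
    o,r=ray(d,u,v); return o+r*((z-o[2])/r[...,2])[...,None]
def cloud(d):
    v,u=np.mgrid[:d["img"].shape[0],:d["img"].shape[1]]; o,r=ray(d,u,v)
    P=o+r*d["z_map"][...,None]; P[d["z_map"]<=0]=np.nan; return P
E
python3 - <<'E'
from h import *
for n in("scene","top"):
    d=load(n,"0");P=cloud(d);print(n)
    g=P[...,2]
    print("table z",np.nanmedian(g[np.abs(g)<.02]))
    near=(np.hypot(P[...,0]-.47,P[...,1]-.16)<.25)
    hsv=cv2.cvtColor(d["img"],cv2.COLOR_BGR2HSV)
    dark=d["img"].max(2)<60
    m=near&(g>.2)&(g<.215)&dark
    m=m.astype(np.uint8); k,l,s,c=cv2.connectedComponentsWithStats(m)
    for i in range(1,k):
        if s[i,4]<25: continue
        q=P[l==i]; mu=q.mean(0); w,V=np.linalg.eigh(np.cov(q[:,:2].T)); a=V[:,1]
        t=(q-mu)[:,:2]@a
        print("bar?",s[i],mu,"ang",np.arctan2(a[1],a[0])%np.pi,"len",np.ptp(t))
    m=near&(g>.17)&(g<.184); q=P[m]; print("disc",m.sum(),q.min(0),q.max(0))
    m=((g>.185)&(g<.23)&near&(hsv[...,0]<20)&(hsv[...,1]>120)).astype(np.uint8)
    k,l,s,c=cv2.connectedComponentsWithStats(m)
    for i in range(1,k):
        if s[i,4]<25: continue
        q=P[l==i]; mu=q.mean(0); w,V=np.linalg.eigh(np.cov(q[:,:2].T)); a=V[:,1]
        print("handle?",s[i],mu,q[:,2].max(),"ang",np.arctan2(a[1],a[0])%np.pi,"len",np.ptp((q-mu)[:,:2]@a))
    cv2.imwrite(f"pics/{n}_z.png",cv2.resize(d["img"][100:300,80:300] if n=="top" else d["img"][100:320,240:440],None,fx=3,fy=3)[:600])
E
```

```text
scene
table z -0.0003326563776917535
disc 1435 [0.45500313 0.11978344 0.17014614] [0.55377919 0.25396998 0.18395594]
handle? [371 122  27  22 163] [0.53963522 0.29587759 0.20812153] 0.21146242617576122 ang 1.6666862113095984 len 0.07346723444140435
top
table z 0.0003450953434781523
bar? [158 186   5  10  26] [0.53502912 0.25648913 0.20573249] ang 0.04018770219342338 len 0.01532318237179318
bar? [190 201  38  18 250] [0.50082549 0.17034253 0.20728793] ang 1.2509453939468607 len 0.06749665961009041
disc 1969 [0.45396231 0.12371243 0.17004547] [0.55026296 0.26071598 0.18378995]
handle? [113 186  44  10 257] [0.5346451  0.29962886 0.2092237 ] 0.21275721002183778 ang 1.666804590678628 len 0.07594993427501676
```

View pics/top_z.png

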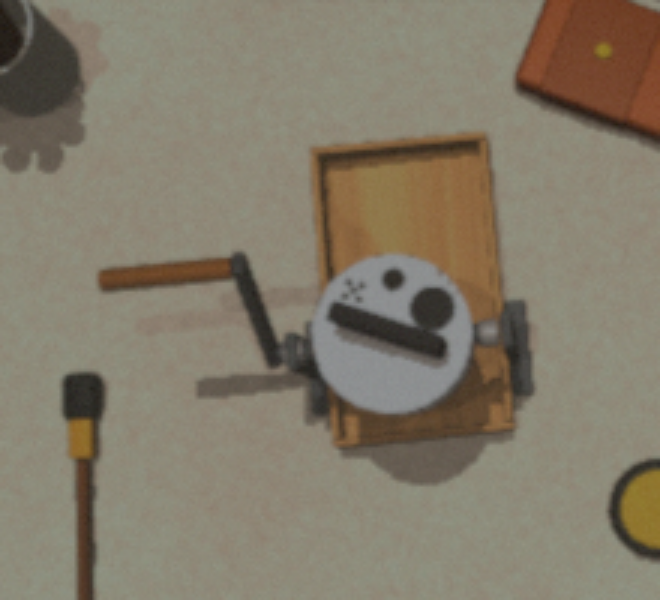

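View pics/scene_z.png

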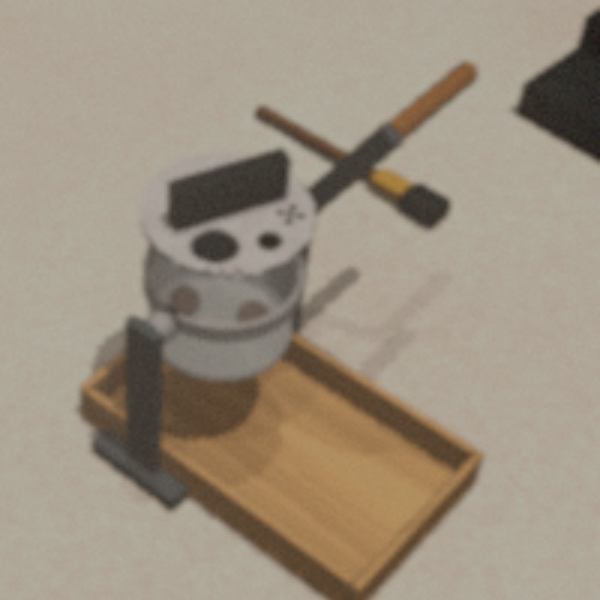

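The top view shows the bar at world angle about 1.25. The handle axis at 1.667 gives a dispenser yaw of about 0.096, so the dial is at about 0.64, consistent with the 14 mm hole lying nearly at +x. Next I refine the axis and work out the moves.

```bash
cat >> h.py <<'E'
from scipy.spatial.transform import Rotation as Rn
YAW=0.096; C=np.array([.5008,.1703])
def D2W(x,y): c,s=np.cos(YAW),np.sin(YAW); return C+np.array([c*x-s*y,s*x+c*y])
def st():
    o=arm.observe(); R=Rn.from_rotvec(o["ee_rot"]).as_matrix()
    print("t",round(float(o["clock"]),2),"pos",o["position"].round(4),"q",o["joints"].round(3),"F",o["force"].round(1),"w",round(float(o["width"]),3))
    print("xaxis",R[:,0].round(3),"zyaw",np.arctan2(R[1,2],R[0,2]).round(4)); return o,R
def go(tx,ty,tz,zyaw=None):
    o,R=st(); print("shift tool",(R.T@(np.array([tx,ty,tz])-o["position"])).round(4))
    if zyaw is not None:
        t=-(zyaw-np.arctan2(R[1,2],R[0,2])); print("turn", [round((t+k*np.pi+np.pi/2)%(2*np.pi)-np.pi/2,3) for k in (0,1)])
E
python3 - <<'E'
from h import *
d=load("top","0"); hsv=cv2.cvtColor(d["img"],cv2.COLOR_BGR2HSV)
P=cloud(d); g=P[...,2]
m=((g>.174)&(g<.212)&(np.hypot(P[...,0]-.5,P[...,1]-.17)<.056)).astype(np.uint8)
c=max(cv2.findContours(m,0,1)[0],key=cv2.contourArea); h=cv2.convexHull(c)[:,0]
W=onplane(d,h[:,0],h[:,1],.177)[:,:2].astype(np.float32); print("disc",cv2.fitEllipse(W*1000), cv2.minEnclosingCircle(W*1000))
# tray: wood colour z 0.02..0.04 rim
m=((g>.0)&(g<.036)&(hsv[...,1]>110)&(np.abs(P[...,0]-.55)<.14)&(np.abs(P[...,1]-.17)<.1)).astype(np.uint8)
c=max(cv2.findContours(m,0,1)[0],key=cv2.contourArea)[:,0]
r=cv2.minAreaRect((onplane(d,c[:,0],c[:,1],.032)[:,:2]*1000).astype(np.float32)); print("tray",r, "exp centre",D2W(.05,0))
go(.5008,.1703,.38,1.251+np.pi/2)
E
```

```text
disc ((502.0164489746094, 172.1943817138672), (97.21131896972656, 97.72880554199219), 149.07962036132812) ((502.0225830078125, 172.19686889648438), 49.02763366699219)
tray ((590.78564453125, 179.57095336914062), (139.1717071533203, 128.85882568359375), 5.424509048461914) exp centre [0.55056978 0.17509263]
t 0.1 pos [ 0.1975 -0.5925  0.2261] q [ 1.146  0.435  0.025  1.574 -0.012  1.134 -0.075] F [-0.5  1.1 -1.1] w 0.999
xaxis [-0.001  0.001 -1.   ] zyaw -1.249
shift tool [-0.1532  0.529  -0.628 ]
turn [np.float64(2.212), np.float64(-0.929)]
```

Call:
move_arm:
  steps: "-0.04 0 0 0 120; -0.08 0 0 0 120; -0.12 0 0 0 120; -0.155 0.01 -0.012 0 120; -0.155 0.03 -0.036 0 120; -0.155 0.053 -0.063 0 120; -0.155 0.076 -0.09 0 120; -0.155 0.099 -0.117 0 120; -0.155 0.122 -0.144 0 120; -0.155 0.145 -0.171 0 120"
  squeeze: 30

```text
clock: 0.93
position: [0.2813, -0.383, 0.3814]
ee_rot: [0.969, 1.345, -0.969]
force: [0.7, 0.5, -0.4]
width: 0.529
```

```bash
sed -i 's/C=np.array.*/C=np.array([.5015,.1712])/' h.py; python3 -c "
from h import *
go(.5015,.1712,.38,1.251+np.pi/2)"
```

```text
t 0.93 pos [ 0.2813 -0.383   0.3814] q [ 0.902  0.097 -0.086  1.65   0.009  1.395 -0.434] F [ 0.7  0.5 -0.4] w 0.529
xaxis [-0.  0. -1.] zyaw -1.2491
shift tool [ 0.0014  0.3841 -0.4561]
turn [np.float64(2.212), np.float64(-0.929)]
```

Call:
move_arm:
  steps: "0 0.023 -0.027 -0.05 120; 0 0.046 -0.054 -0.1 120; 0 0.069 -0.081 -0.15 120; 0 0.092 -0.108 -0.2 120; 0 0.115 -0.135 -0.25 120; 0 0.138 -0.162 -0.3 120; 0 0.161 -0.189 -0.35 120; 0 0.184 -0.216 -0.4 120; 0 0.207 -0.243 -0.45 120; 0 0.23 -0.27 -0.5 120"

```text
clock: 1.77
position: [0.4139, -0.0543, 0.3816]
ee_rot: [0.584, 1.491, -0.584]
force: [0.4, -0.9, 0.7]
width: 0.528
```

```bash
python3 -c "
from h import *
go(.5015,.1712,.30,1.251+np.pi/2)"
```

```text
t 1.77 pos [ 0.4139 -0.0543  0.3816] q [ 0.494  0.022 -0.493  1.734  0.011  1.389 -0.748] F [ 0.4 -0.9  0.7] w 0.528
xaxis [-0. -0. -1.] zyaw -0.7469
shift tool [ 0.0816  0.225  -0.0889]
turn [np.float64(2.715), np.float64(-0.427)]
```

Call:
move_arm:
  steps: "0 0.03 -0.012 -0.06 120; 0 0.06 -0.024 -0.12 120; 0 0.09 -0.036 -0.18 120; 0.01 0.12 -0.048 -0.24 120; 0.03 0.15 -0.06 -0.3 120; 0.05 0.18 -0.072 -0.36 120; 0.07 0.21 -0.083 -0.42 120; 0.08 0.225 -0.089 -0.427 120; 0.08 0.225 -0.089 -0.427 120; 0.08 0.225 -0.089 -0.427 120"

```text
clock: 2.6
position: [0.5014, 0.1699, 0.3007]
ee_rot: [0.251, 1.559, -0.252]
force: [-0.1, 0.1, 0.5]
width: 0.527
```

```bash
python3 -c "
from h import *
go(.5015,.1712,.184,1.251+np.pi/2)"
```

```text
t 2.6 pos [0.5014 0.1699 0.3007] q [ 0.116  0.308 -0.704  1.646  0.206  1.266 -0.948] F [-0.1  0.1  0.5] w 0.527
xaxis [-0.003 -0.    -1.   ] zyaw -0.3204
shift tool [ 1.167e-01  1.400e-03 -1.000e-04]
turn [np.float64(3.141), np.float64(-0.001)]
```

Call:
move_arm:
  steps: "0.03 0.001 0 0 120; 0.06 0.001 0 0 120; 0.085 0.001 0 0 120; 0.1 0.001 0 0 120; 0.11 0.001 0 0 120; 0.116 0.001 0 0 120; 0.116 0.001 0 0 120; 0.116 0.001 0 0 120"

```text
clock: 3.27
position: [0.5029, 0.1702, 0.1867]
ee_rot: [0.254, 1.555, -0.253]
force: [1.0, 0.6, -0.0]
width: 0.528
```

```bash
python3 -c "
from h import *
go(.5015,.1712,.184,1.251+np.pi/2); snap('1')"
```

```text
t 3.27 pos [0.5029 0.1702 0.1867] q [ 0.08   0.407 -0.674  1.814  0.294  1.021 -1.033] F [ 1.   0.6 -0. ] w 0.528
xaxis [ 0.001  0.    -1.   ] zyaw -0.3228
shift tool [ 0.0027  0.0005 -0.0016]
turn [np.float64(3.139), np.float64(-0.003)]
```

View pics/scene_1.png

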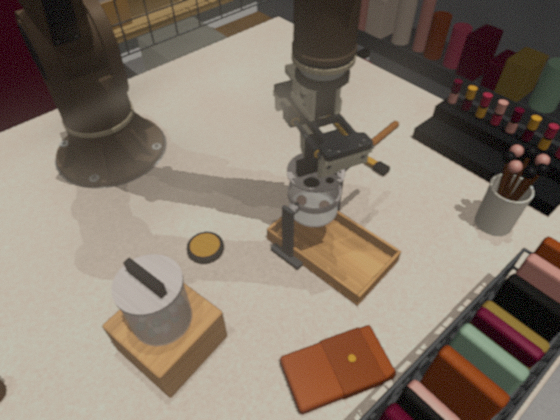

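The gripper stands over the dispenser with its fingers either side of the bar at about (320,160), clear of the handle at (385,132). Closing now.

Call:
move_arm:
  steps: "0.002 0 -0.001 0 160; 0.002 0 -0.001 0 200; 0.002 0 -0.001 0 255; 0.002 0 -0.001 0 255; 0.002 0 -0.001 0 255; 0.002 0 -0.001 0 255; 0.002 0 -0.001 0 255; 0.002 0 -0.001 0 255; 0.002 0 -0.001 0 255"
  squeeze: 25

```text
clock: 4.12
position: [0.5037, 0.1699, 0.1839]
ee_rot: [0.254, 1.552, -0.253]
force: [8.7, -0.6, -5.1]
width: 0.127
```

```bash
python3 -c "
from h import *
go(.5015,.1712,.184,1.251+np.pi/2);print(arm.observe()['ft_torque'])"
```

```text
t 4.12 pos [0.5037 0.1699 0.1839] q [ 0.078  0.409 -0.672  1.818  0.298  1.013 -1.036] F [ 8.7 -0.6 -5.1] w 0.127
xaxis [ 0.003  0.    -1.   ] zyaw -0.3236
shift tool [-0.0001  0.0005 -0.0025]
turn [np.float64(3.138), np.float64(-0.004)]
[-0.27409613 -1.80648005 -0.01124943]
```

Call:
move_arm:
  steps: "0 0 0.0015 -0.05 255; 0 0 0.0015 -0.11 255; 0 0 0.0015 -0.17 255; 0 0 0.0015 -0.23 255; 0 0 0.0015 -0.29 255; 0 0 0.0015 -0.35 255; 0 0 0.0015 -0.41 255; 0 0 0.0015 -0.47 255; 0 0 0.0015 -0.53 255; 0 0 0.0015 -0.59 255"

```text
clock: 4.95
position: [0.5036, 0.1699, 0.1839]
ee_rot: [-0.212, 1.559, 0.212]
force: [2.6, -0.9, -1.3]
width: 0.128
```

```bash
python3 -c "
from h import *
go(.5015,.1712,.184,YAW+.519+1.75+np.pi/2);print(arm.observe()['ft_torque'])"
```

```text
t 4.95 pos [0.5036 0.1699 0.1839] q [ 0.173  0.449 -0.813  1.809  0.374  1.043 -0.513] F [ 2.6 -0.9 -1.3] w 0.128
xaxis [ 0.001  0.    -1.   ] zyaw 0.2702
shift tool [-0.0001  0.0018 -0.0017]
turn [np.float64(2.618), np.float64(-0.524)]
[-0.1658928  -0.64307895 -0.09361103]
```

Call:
move_arm:
  steps: "0 0 0 -0.06 255; 0 0 0 -0.12 255; 0 0 0 -0.18 255; 0 0 0 -0.24 255; 0 0 0 -0.3 255; 0 0 0 -0.36 255; 0 0 0 -0.42 255; 0 0 0 -0.47 255; 0 0 0 -0.5 255; 0 0 0 -0.5 255"

```text
clock: 5.78
position: [0.5035, 0.1698, 0.1838]
ee_rot: [-0.601, 1.485, 0.601]
force: [3.7, -2.0, 0.2]
width: 0.128
```

```bash
python3 -c "
from h import *
go(.5015,.1712,.184,YAW+.519+1.75+np.pi/2);print(arm.observe()['ft_torque'])"
```

```text
t 5.78 pos [0.5035 0.1698 0.1838] q [ 0.249  0.491 -0.936  1.804  0.447  1.075 -0.082] F [ 3.7 -2.   0.2] w 0.128
xaxis [ 0.001  0.    -1.   ] zyaw 0.7686
shift tool [-0.0002  0.0024 -0.0005]
turn [np.float64(3.116), np.float64(-0.026)]
[-0.19455573 -0.769952    0.03167607]
```

Now I creep into the stop and watch the torque.

Call:
move_arm:
  steps: "0 0 0 -0.02 255; 0 0 0 -0.04 255; 0 0 0 -0.06 255; 0 0 0 -0.08 255; 0 0 0 -0.08 255; 0 0 0 -0.08 255"

```text
clock: 6.28
position: [0.5034, 0.1699, 0.1839]
ee_rot: [-0.662, 1.467, 0.661]
force: [5.0, -1.2, 0.2]
width: 0.136
```

```bash
python3 -c "
from h import *
go(.5015,.1712,.184,YAW+.519+1.75+np.pi/2);print(arm.observe()['ft_torque'])"
```

```text
t 6.28 pos [0.5034 0.1699 0.1839] q [ 0.261  0.498 -0.956  1.803  0.459  1.08  -0.014] F [ 5.  -1.2  0.2] w 0.136
xaxis [ 0.001  0.    -1.   ] zyaw 0.8471
shift tool [-0.0001  0.0023 -0.0003]
turn [np.float64(3.194), np.float64(0.053)]
[-0.37841404 -1.30787862 -0.53089847]
```

The opening widened and the moment rose to −0.53 N m, so the dial is at its stop. Release and rise.

Call:
move_arm:
  steps: "0 0 0 0.025 255; 0 0 0 0.025 180; 0 0 0 0.025 120; 0 0 0 0.025 120; 0 0 0 0.025 120; -0.02 0 0 0.025 120; -0.05 0 0 0.025 120; -0.08 0 0 0.025 120; -0.11 0 0 0.025 120; -0.13 0 0 0.025 120"

```text
clock: 7.12
position: [0.5027, 0.1711, 0.3164]
ee_rot: [-0.644, 1.471, 0.644]
force: [0.3, 0.5, 0.6]
width: 0.531
```

```bash
python3 -c "
from h import *
p=D2W(.045,.142);print(p)
go(p[0],p[1],.30,YAW)"
```

```text
[0.53268173 0.31685953]
t 7.12 pos [0.5027 0.1711 0.3164] q [ 0.316  0.382 -1.017  1.605  0.332  1.339  0.079] F [0.3 0.5 0.6] w 0.531
xaxis [ 0.002  0.001 -1.   ] zyaw 0.8242
shift tool [0.0166 0.077  0.1273]
turn [np.float64(0.728), np.float64(3.87)]
```

Call:
move_arm:
  steps: "0 0.012 0.02 0.1 255; 0 0.025 0.042 0.2 255; 0 0.037 0.062 0.3 255; 0 0.05 0.084 0.4 255; 0 0.062 0.105 0.5 255; 0 0.077 0.128 0.6 255; 0 0.077 0.128 0.7 255; 0 0.077 0.128 0.728 255; 0 0.077 0.128 0.728 255; 0 0.077 0.128 0.728 255"

```text
clock: 7.95
position: [0.533, 0.3165, 0.3135]
ee_rot: [-0.077, 1.57, 0.076]
force: [0.6, -0.6, 0.1]
width: 0.005
```

```bash
sed -i 's/C=np.array.*/C=np.array([.503,.1705])/' h.py
python3 - <<'E'
from h import *
snap('2')
d=load("top","2");cv2.imwrite("pics/top2z.png",cv2.resize(d["img"][100:300,80:300],None,fx=3,fy=3)[:600])
d=load("scene","2");cv2.imwrite("pics/scene2z.png",cv2.resize(d["img"][50:270,240:440],None,fx=3,fy=3)[:600])
p=D2W(.047,.142)
go(p[0],p[1],.216,YAW)
E
```

```text
t 8.05 pos [0.5333 0.3161 0.3136] q [-0.115  0.488 -0.796  1.403  0.347  1.395 -0.816] F [-0.3 -0.7 -0. ] w 0.004
xaxis [-0. -0. -1.] zyaw 0.096
shift tool [0.0976 0.     0.0029]
turn [np.float64(0.0), np.float64(3.142)]
```

View pics/top2z.png

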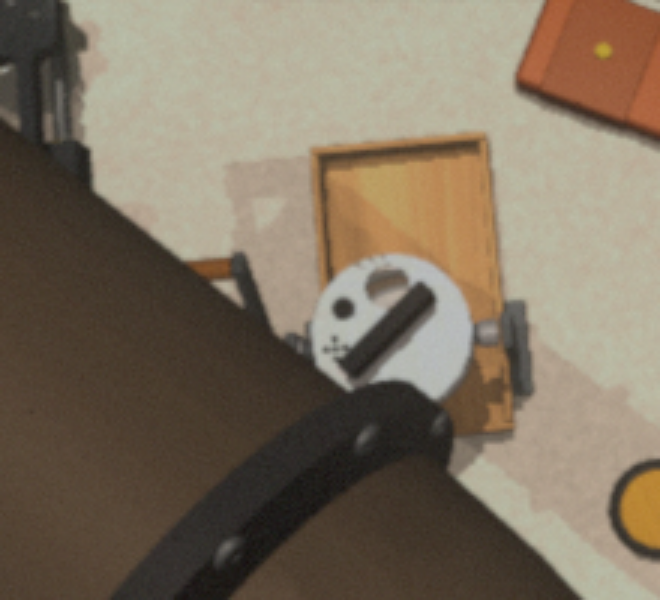

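View pics/scene2z.png

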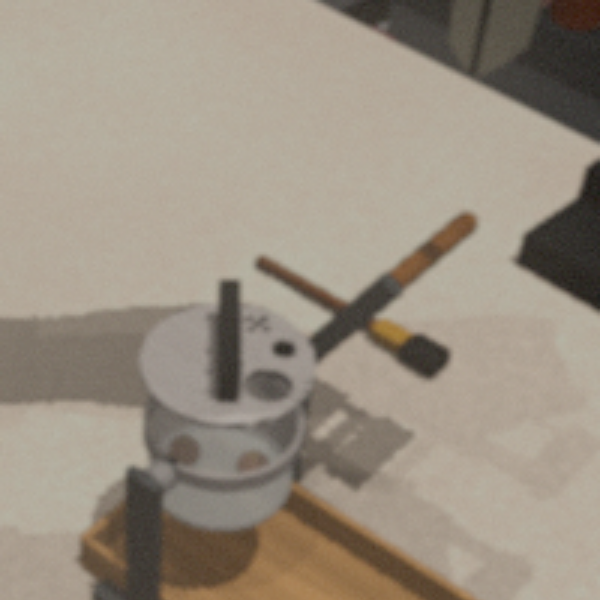

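The large hole is now toward the tray (+x) at about (385,285) in the top crop. I check the bar angle by number and print the arc points.

Run:
```python
from h import *
for n in("top","scene"):
    d=load(n,"2");P=cloud(d);g=P[...,2]
    m=(g>.199)&(g<.216)&(np.hypot(P[...,0]-.503,P[...,1]-.1705)<.042)&(d["img"].max(2)<75)
    q=P[m]; 
    if len(q)<20: print(n,len(q)); continue
    w,V=np.linalg.eigh(np.cov(q[:,:2].T));a=V[:,1];an=np.arctan2(a[1],a[0])%np.pi
    print(n,len(q),q.mean(0),an,"dial",an-.519-YAW)
o,R=st()
for q in np.arange(0,2.11,.15):
    h=D2W(.09*np.cos(1.047-q),.142); z=.125+.09*np.sin(1.047-q)+.007
    print(round(q,2),(R.T@(np.array([h[0],h[1],z])-o["position"])).round(4))
```

```text
top 244 [0.50083888 0.17080968 0.20709313] 2.36656868816647 dial 1.7515686881664698
scene 169 [0.50930083 0.16202092 0.20616129] 2.3466882462271617 dial 1.7316882462271614
t 8.05 pos [0.5333 0.3161 0.3136] q [-0.115  0.488 -0.796  1.403  0.347  1.395 -0.816] F [-0.3 -0.7 -0. ] w 0.004
xaxis [-0. -0. -1.] zyaw 0.096
0.0 [0.1037 0.     0.0009]
0.15 [0.1113 0.     0.012 ]
0.3 [0.1205 0.     0.0219]
0.45 [1.31e-01 1.00e-04 3.03e-02]
0.6 [1.427e-01 1.000e-04 3.700e-02]
0.75 [1.553e-01 1.000e-04 4.190e-02]
0.9 [1.685e-01 1.000e-04 4.490e-02]
1.05 [1.819e-01 1.000e-04 4.590e-02]
1.2 [1.954e-01 1.000e-04 4.480e-02]
1.35 [2.085e-01 1.000e-04 4.180e-02]
1.5 [2.21e-01 1.00e-04 3.68e-02]
1.65 [2.327e-01 1.000e-04 3.000e-02]
1.8 [2.432e-01 1.000e-04 2.160e-02]
1.95 [2.523e-01 1.000e-04 1.160e-02]
2.1 [2.598e-01 1.000e-04 5.000e-04]
```

The dial reads 1.75 from the top view and 1.73 from the scene view. Down to the handle.

Call:
move_arm:
  steps: "0.035 0 0.001 0 255; 0.065 0 0.001 0 255; 0.085 0 0.001 0 255; 0.095 0 0.001 0 255; 0.101 0 0.001 0 255; 0.106 0 0.002 0 255; 0.109 0 0.005 0 255; 0.112 0 0.009 0 255; 0.116 0 0.014 0 255; 0.12 0 0.018 0 255"

```text
clock: 8.88
position: [0.5537, 0.3181, 0.1965]
ee_rot: [-0.073, 1.565, 0.074]
force: [1.3, -4.2, 9.8]
width: 0.006
```

```bash
cat > arc.py <<'E'
from h import *
o,R=st()
for q in np.arange(0,2.15,.1):
    h=D2W(.09*np.cos(1.047-q),.142); z=.125+.09*np.sin(1.047-q)+.007
    s=R.T@(np.array([h[0],h[1],z])-o["position"])
    if s[0]>-.008: print(round(q,2),s.round(4))
d=arm.get_image("scene")
import sys
cv2.imwrite(f"pics/s{sys.argv[1]}.png",cv2.resize(d["img"][30:300,230:510],None,fx=2,fy=2))
E
python3 arc.py 3
```

```text
t 8.88 pos [0.5537 0.3181 0.1965] q [-0.129  0.593 -0.754  1.535  0.43   1.181 -0.868] F [ 1.3 -4.2  9.8] w 0.006
xaxis [ 0.005  0.001 -1.   ] zyaw 0.0936
0.2 [-0.0029 -0.     -0.005 ]
0.3 [ 0.0034 -0.      0.0014]
0.4 [ 0.0103 -0.      0.0071]
0.5 [ 0.0178 -0.      0.0121]
0.6 [ 0.0257 -0.      0.0164]
0.7 [ 0.034  -0.      0.0198]
0.8 [ 0.0426 -0.      0.0224]
0.9 [ 0.0515 -0.      0.0241]
1.0 [ 0.0604 -0.      0.0249]
1.1 [ 0.0694 -0.      0.0249]
1.2 [ 0.0784 -0.      0.0239]
1.3 [ 0.0872 -0.      0.022 ]
1.4 [ 0.0957 -0.      0.0193]
1.5 [ 1.04e-01 -1.00e-04  1.57e-02]
1.6 [ 1.119e-01 -1.000e-04  1.140e-02]
1.7 [ 1.192e-01 -1.000e-04  6.200e-03]
1.8 [ 1.261e-01 -1.000e-04  4.000e-04]
1.9 [ 1.323e-01 -1.000e-04 -6.100e-03]
2.0 [ 1.378e-01 -1.000e-04 -1.320e-02]
2.1 [ 0.1426 -0.0002 -0.0208]
```

View pics/s3.png

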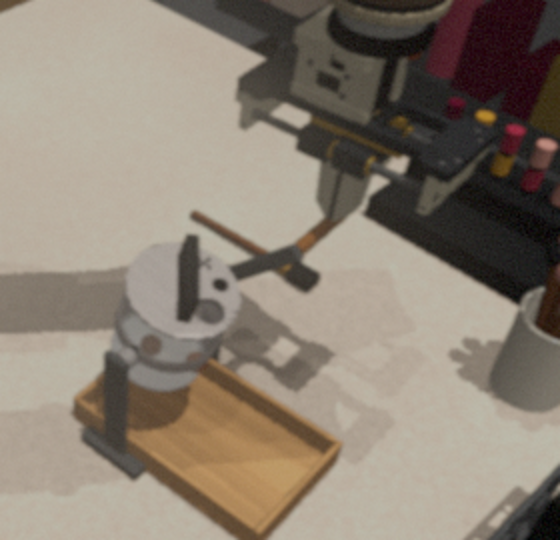

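Fingers are on the handle at about (330,220) and the jar has begun tipping with about 10 N. Follow the arc.

Call:
move_arm:
  steps: "0.005 0 0.003 0 255; 0.01 0 0.007 0 255; 0.015 0 0.011 0 255; 0.02 0 0.014 0 255; 0.025 0 0.017 0 255; 0.03 0 0.019 0 255; 0.035 0 0.021 0 255; 0.04 0 0.022 0 255; 0.045 0 0.023 0 255; 0.05 0 0.024 0 255"

```text
clock: 9.77
position: [0.5791, 0.3214, 0.1471]
ee_rot: [-0.071, 1.562, 0.076]
force: [4.4, -0.1, 6.6]
width: 0.006
```

```bash
python3 arc.py 4
```

```text
t 9.77 pos [0.5791 0.3214 0.1471] q [-0.145  0.668 -0.722  1.531  0.477  1.115 -0.877] F [ 4.4 -0.1  6.6] w 0.006
xaxis [ 0.008  0.004 -1.   ] zyaw 0.0931
0.8 [-0.007  -0.0009 -0.0029]
0.9 [ 0.0019 -0.0009 -0.0012]
1.0 [ 0.0108 -0.0009 -0.0004]
1.1 [ 0.0198 -0.0009 -0.0005]
1.2 [ 0.0288 -0.0009 -0.0015]
1.3 [ 0.0376 -0.001  -0.0034]
1.4 [ 0.0461 -0.001  -0.0062]
1.5 [ 0.0544 -0.001  -0.0097]
1.6 [ 0.0622 -0.0011 -0.0141]
1.7 [ 0.0696 -0.0011 -0.0193]
1.8 [ 0.0764 -0.0012 -0.0252]
1.9 [ 0.0826 -0.0012 -0.0317]
2.0 [ 0.0881 -0.0012 -0.0388]
2.1 [ 0.0929 -0.0013 -0.0464]
```

View pics/s4.png

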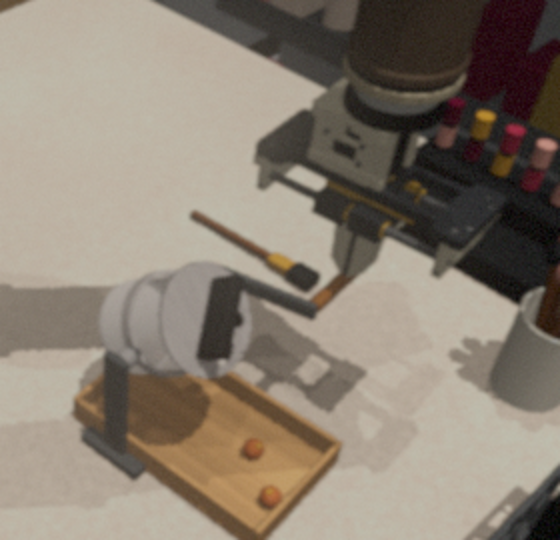

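Both beads already lie in the tray, at about (252,447) and (270,495) in this crop. I continue so that the crank goes right down.

Call:
move_arm:
  steps: "0.006 0 0 0 255; 0.012 0 0 0 255; 0.018 0 0 0 255; 0.024 0 -0.001 0 255; 0.03 0 -0.002 0 255; 0.036 0 -0.003 0 255; 0.042 0 -0.005 0 255; 0.048 0 -0.007 0 255; 0.054 0 -0.01 0 255; 0.06 0 -0.013 0 255"

```text
clock: 10.65
position: [0.5622, 0.3195, 0.0836]
ee_rot: [-0.074, 1.569, 0.075]
force: [3.3, 0.1, 4.1]
width: 0.006
```

```bash
python3 arc.py 5
```

```text
t 10.65 pos [0.5622 0.3195 0.0836] q [-0.163  0.714 -0.694  1.625  0.523  0.995 -0.933] F [3.3 0.1 4.1] w 0.006
xaxis [ 0.001  0.001 -1.   ] zyaw 0.095
1.6 [-0.0011 -0.0006  0.0033]
1.7 [ 0.0063 -0.0006 -0.0018]
1.8 [ 0.0131 -0.0006 -0.0076]
1.9 [ 0.0194 -0.0006 -0.0141]
2.0 [ 0.025  -0.0006 -0.0211]
2.1 [ 0.0298 -0.0006 -0.0287]
```

View pics/s5.png

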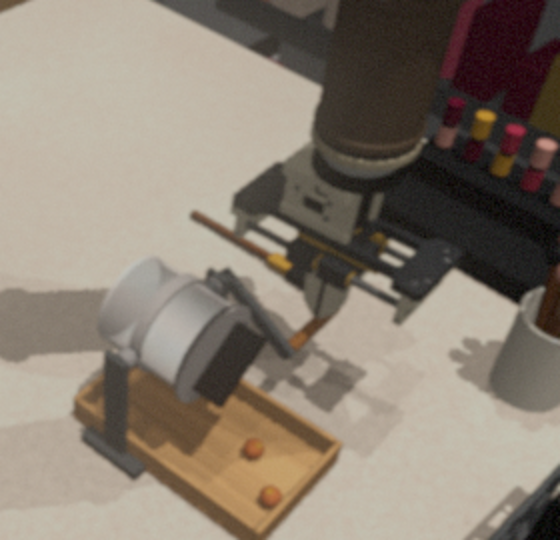

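Tilt is now about 1.65. I push to the stop.

Call:
move_arm:
  steps: "0.006 0 -0.003 0 255; 0.011 0 -0.007 0 255; 0.016 0 -0.011 0 255; 0.02 0 -0.015 0 255; 0.024 0 -0.019 0 255; 0.027 0 -0.023 0 255; 0.03 0 -0.026 0 255; 0.033 0 -0.028 0 255; 0.035 0 -0.028 0 255; 0.035 0 -0.028 0 255"

```text
clock: 11.53
position: [0.5341, 0.3165, 0.053]
ee_rot: [-0.076, 1.567, 0.073]
force: [-9.0, -12.1, 48.6]
width: 0.004
```

```bash
python3 arc.py 6
```

```text
t 11.53 pos [0.5341 0.3165 0.053 ] q [-0.18   0.715 -0.68   1.717  0.554  0.91  -0.995] F [ -9.  -12.1  48.6] w 0.004
xaxis [ 0.002 -0.002 -1.   ] zyaw 0.0951
2.0 [-0.0056 -0.0003  0.0071]
2.1 [-0.0008 -0.0003 -0.0004]
```

View pics/s6.png

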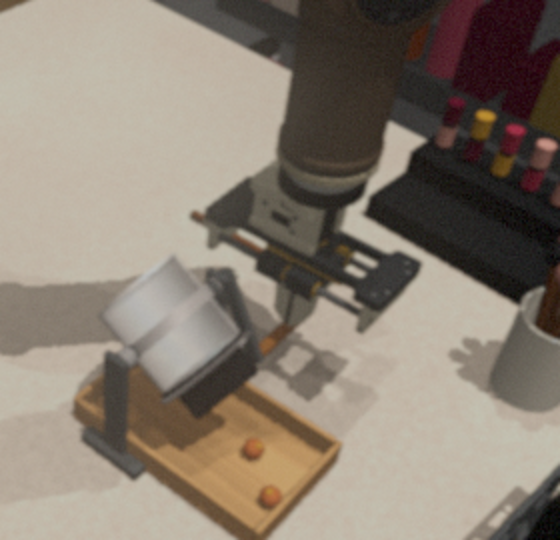

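Stop reached: force rose to 49 N at the position for tilt 2.1. Back off straight up.

Call:
move_arm:
  steps: "-0.004 0 0.002 0 255; -0.012 0 0.003 0 255; -0.03 0.002 0.003 0 255; -0.055 0.005 0.003 0 255; -0.085 0.01 0.003 0 255; -0.115 0.015 0.003 0 255; -0.145 0.02 0.003 0 255; -0.175 0.02 0.003 0 255; -0.2 0.02 0.003 0 255; -0.2 0.02 0.003 0 255"

```text
clock: 12.42
position: [0.5357, 0.3385, 0.2534]
ee_rot: [-0.073, 1.566, 0.078]
force: [-0.5, 0.5, 0.1]
width: 0.009
```

Run:
```python
from h import *
st(); snap('7'); 
d=load("scene","7");cv2.imwrite("pics/s7.png",cv2.resize(d["img"][100:320,230:510],None,fx=2.7,fy=2.7))
P=cloud(d);hsv=cv2.cvtColor(d["img"],cv2.COLOR_BGR2HSV)
def W2D(p): a=p-C;c,s=np.cos(YAW),np.sin(YAW);return np.array([c*a[0]+s*a[1],-s*a[0]+c*a[1]])
m=(P[...,2]>.012)&(P[...,2]<.035)&(hsv[...,1]>165)&(np.abs(P[...,0]-.6)<.12)&(np.abs(P[...,1]-.18)<.06)
k,l,s,c=cv2.connectedComponentsWithStats(m.astype(np.uint8))
for i in range(1,k):
    if s[i,4]>15:
        q=P[l==i].mean(0);print("bead?",s[i],q.round(3),W2D(q[:2]).round(3))
m=(P[...,2]>.03)&(P[...,2]<.07)&(hsv[...,1]>120)&(hsv[...,0]<20)&(P[...,1]>.25)&(P[...,1]<.36)&(np.abs(P[...,0]-.53)<.1)
q=P[m]; print("handle",len(q),q.mean(0),q[:,2].max(),W2D(q.mean(0)[:2]))
```

```text
t 12.42 pos [0.5357 0.3385 0.2534] q [-0.156  0.543 -0.778  1.469  0.388  1.282 -0.875] F [-0.5  0.5  0.1] w 0.009
xaxis [ 0.004  0.004 -1.   ] zyaw 0.0957
bead? [353 250   8   9  26] [0.603 0.189 0.023] [0.102 0.009]
bead? [362 274   7   7  28] [0.647 0.161 0.024] [ 0.142 -0.023]
handle 105 [0.53996193 0.2870164  0.05246749] 0.05956406071639042 [0.04796014 0.11243701]
```

View pics/s7.png

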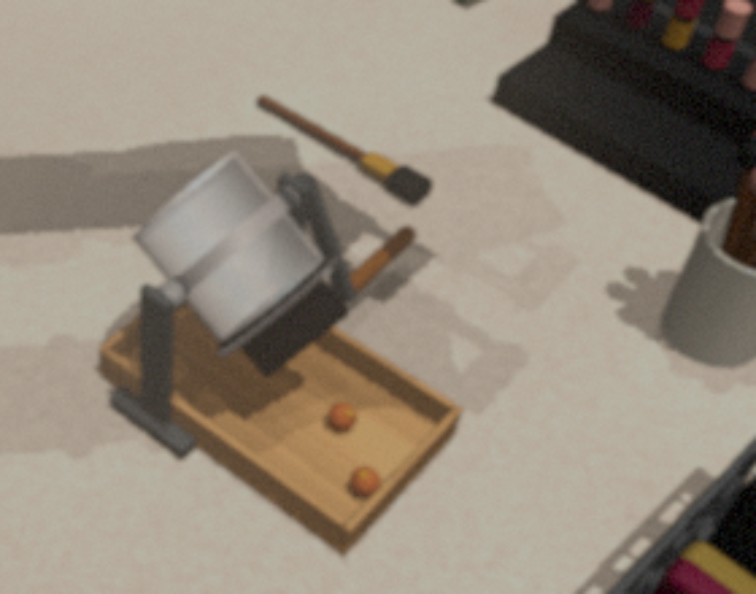

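View pics/top_7.png

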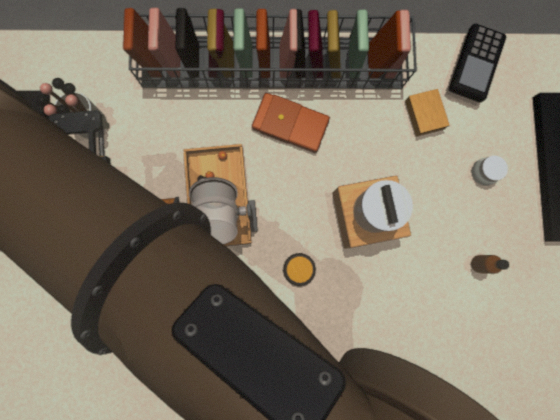

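The jar is upside down, the handle is low (mean surface height 52 mm, expected top 54 mm), both beads lie in the tray, and the robot is clear. I hand it in.

```bash
python3 -c "
from h import *
print(arm.sign_off())"
```

```text
the job is handed in; nothing more can be done
None
```

The job is done in the order asked and handed in at about 12.5 s. Both beads lie in the tray and the dial was left at its largest opening.

- **Dial:** I gripped the bar and turned the lid anticlockwise until it met its stop. Before tipping, it read 1.75 rad in the top view and 1.73 rad in the scene view, where the bar fit was poorer. I could not measure the dial again once the jar was tipped.
- **Crank:** I pushed the handle down with the fingers shut until it met the stop, where the force rose to 49 N on the fingertips. That was at the position for a tilt of 2.1 rad.
- **Last checks:** The beads are at about (102, 9) mm and (142, −23) mm in the dispenser's frame, inside the tray. The handle is at its low position, and the gripper stands about 0.2 m above it, touching nothing.
- **Disagreements:** The beads dropped by a commanded tilt of roughly 0.9 rad, earlier than the "well past level" description suggests, but the dial was already at the large hole. The camera and the grip differed by about 2 to 3 mm on the dial's axis, which is close to the camera calibration's 2 mm.

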